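# Lock the spindle of the flat lap for a disc change

## Robot

A 6-joint arm with a two-finger parallel gripper is mounted at the origin on a cart in front of the work surface, level with it; the furniture and walls round the work are solid. World frame = base frame: x ahead of the robot, y to its left, z up, the work surface at z = 0. Lengths are in m, angles in degrees, forces in N, time in s.
With the tool pointing down it reaches from about 0.25 to 0.725 m from the base axis. Payload 9.7 kg.
Tool frame: the origin (TCP) lies midway between the tips of the shut fingers; the grasp point (between the pads) lies 19 mm behind it (bot.pinch_z is the distance from the TCP to the grasp point, in m); z points along the fingers, x is the direction in which the jaws open and shut, and the axes are right-handed (so a half turn about z gives the same grasp; the last joint's range is limited). The gripper opens to 85 mm and grips with 20 to 120 N. Pads are 22 mm wide; open, the fingers measure 114 mm over their backs; the gripper's body (76 mm by 85 mm) begins 54 mm behind the grasp point. The pads swing forward as they close: fully open they stand 13 mm farther back than shut.
Start: joints at [69.958, 4.979, 10.078, 95.1, 0, 90], TCP at [0.188, 0.517, 0.231] pointing down, gripper open.
Joint ranges: [-179.16, 179.16], [-48.56, 103.87], [-65.8, 70.77], [-126.05, 130.52], [-82.76, 87.17], [-180, 180]. Speed limits (degrees/s): [127.2, 127.2, 147.25, 180, 180, 180].

## Interface

Orientations are given as [roll, pitch, yaw] about the fixed x, y, z axes, in that order (R = Rz(yaw) Ry(pitch) Rx(roll)).
In Python, from workcell import bot gives the robot as it stands. The module is installed in compiled form; this text tells all that it offers.
- The arm moves only by the shell command python3 -m pendant 'ROWS' [FORCE]. ROWS is JSON, a list of rows, each a list of 7 numbers: the shift along the tool's x, y, z scaled (see below), then the turn, a rotation vector about the tool's x, y, z scaled (see below), then the closure, from 0 (fully open) to 1 (shut). In form: [[tx, ty, tz, wx, wy, wz, jaw], ...]. A call has 1 to 12 rows; each row shifts and turns the pose as measured when the row begins, along the tool's axes as they then stand; what a row does not reach is not made up. The controller multiplies each number of a shift by 0.25 m and each number of a turn by pi rad. A row lasts 1/10 s, in which the tool goes at most 50 mm and 8.59 degrees, less where a joint would pass 70% of its speed; a pose out of reach is approached as far as the arm can. A call with a number of a shift or a turn outside -1 to 1 is refused whole. A call with a gripper value outside its range is refused whole. The fingers move at their own pace and stop on an object; FORCE is the grip in N (left out, the last holds). Time passes only in rows, so rows that do not move let the fingers close. It gives the time, the measured TCP pose, the force and the opening at its end, in the units of the state.
- bot.get_obs(): the state, without advancing time (a new reading comes with each control period).
- bot.camera(name): name is "scene" or "top" or "wrist"; returns the picture (400x640x3 uint8, red, green, blue); there is no depth.
- bot.calibration(name): a dict with "intrinsics" (3x3 intrinsics, pixels), "xyz" and "attitude" of the camera in the world. Camera axes: x right, y up, looking along -z (the intrinsics and any distortion apply to the point x, -y, -z); pixel columns grow to the right and rows downward; lengths in m; the calibration is good to about 2 mm. A picture is of the moment at which its call begins: read the wrist's pose just before it. calibration takes no time and is no camera call; for the wrist camera it gives the pose at the moment of the call.
- bot.job_done(): hands the job in, once; it reports no verdict.
The state is a dict: "time": time; "q": joint angles; "qd": joint speeds; "joint_efforts": joint torques, N m; "ee_pos": TCP position; "tcp_rot": TCP orientation; "wrist_force": force on the tool from outside, world axes, zero at the start; "torque": the same for the moment, N m; "opening": finger opening in m.
Only numpy, scipy, OpenCV 4.12 (cv2) and the standard library are available. Lean on these libraries where they do the work, as an engineer would, in place of code of your own. Each camera call takes 0.05 s, during which the arm holds its last target.

## Task

The worn grinding disc on the flat-lap machine is about to be changed, so lock its spindle: turn the lap by its black wing nut until the notch in the rim of the steel plate lies under the window in the yellow guard. Then take the red-handled lock key from its wooden stand, pass its blade down through the window and the notch until its shoulder is home on the guard and the sprung plunger below is pushed right down. Finish still holding the key there, because the plunger pushes it up again if you let go, and leave the other things on the bench alone.

Things in the scene. Friction and masses are not known exactly. Their poses are not given: they have to be found in the camera images.
- lap_machine: flat-lap machine, fixed: green base 262 x 246 x 40 mm, black pan (rim 56 mm up), turning lap, yellow guard over the lap's far side. Origin: on the table under the spindle axis; x axis from spindle to window (roughly away from the robot). The guard's top plate spans x 56 to 121, y -62 to +62 mm, top 84 mm above the table, 5 mm thick
- window (a point): centre of the window in the guard, at the guard's upper face, 84 mm above the table and 87 mm from the spindle axis; axes as the machine's. A rectangle 12 mm (x, radial) by 32 mm (y) through the 5 mm plate: 2 mm more than the key's blade each way. 9 mm below the plate turns the lap's steel rim (60 to 70 mm above the table)
- lap (a joint): lap angle about its vertical spindle, rad, anticlockwise from above positive; 0 = notch exactly under the window; starts 0.7 to 1.25. Light friction (0.06 N m), stays where left. Lap: steel plate 204 mm in diameter with one open rim notch 34 mm wide, radius 79 to 102 mm, right through its 10 mm; on it a grey disc of 144 mm and the tight wing nut: all turn together
- wing_nut (a point): middle of the black wing nut on the spindle axis, 114 mm above the table, the height to grip it at; turns with the lap. The wing is a bar 60 mm long, 14 mm thick and 28 mm high (98 to 126 mm above the table) along this point's x axis, which points at the notch (white line on top at that end)
- plunger (a joint): how far the sprung plunger below the window is pushed down, m: 0 = up (its 14 mm wide steel top 56 mm above the table, 4 mm under the drive plate), 0.012 when the key is home, stop at 0.015. Spring: about 3 N at the start of its travel, 7 N at 0.012
- key_stand: wooden stand, fixed: block 64 x 96 mm, 50 mm high, on a foot 78 x 110 mm; a slot 14 x 34 mm, 44 mm deep, in the middle of its top holds the key upright. Origin: under its middle, on the table
- lock_key: lock key, about 0.13 kg, upright in the stand; origin: middle of the blade's lower end (10 mm above the table when parked, 44 mm when home), z up. Steel blade 10 (x) by 30 (y) mm, 40 long, lowest 10 mm tapered to 5 x 24; shoulder 22 x 44 at 40 to 46 mm; red handle 16 (x) by 40 (y) at 46 to 100 mm: grip across the 16 mm at about 78 mm. x goes along the window's x, either way round
- spare_disc: bystander: the new brick-red disc, 144 mm diameter, 4.5 mm thick, lying loose on the bench
- egg_stone: bystander: loose grey egg-shaped stone with pencil lines, 50 x 66 x 95 mm, standing
- slab: bystander: loose green stone slab, 46 x 67 x 12 mm
There are look-alikes about, which are no part of the job. There is more than one size of the lock_key; the job needs the middle-sized.

How it is judged (in metres and radians):
On the way, in this order (a step that is already met when the one before it is completed fails the run):
1. the lap is turned so that its notch lies under the window (within 0.07 rad) while the key is still parked in its stand (value of joint lap between -0.07 and 0.07 rad and distance of lock_key from where it was at the start of the episode below 0.03 m), for 0.2 s.
2. the key's blade is through the window and has entered the notch (z of lock_key in the frame of window below -0.017 m and horizontal distance between lock_key and window below 0.007 m), for 0.1 s.
At the end, for the whole second after the job is handed in: The gripper still holds the key (over 3 N), still and upright (0.08 rad), its lower end 36 mm or more below the guard's upper face, centred within 5 mm, in line within 0.12 rad; the plunger is down more than 8 mm; the lap is within 0.05 rad of the notch under the window (z of lock_key in the frame of window below -0.036 m and horizontal distance between lock_key and window below 0.005 m and angle between the x axis of lock_key and the x axis of window, either way round below 0.12 rad and angle between lock_key's own z axis and vertical below 0.08 rad and value of joint plunger above 0.008 m and value of joint lap between -0.05 and 0.05 rad and contact force between the fingers and lock_key above 3 N and linear speed of lock_key below 0.01 m/s); the arm keeps its last pose, push and grip.
It fails at once if a bystander (new disc, egg stone or slab) is moved by more than 25 mm (distance of any of spare_disc, egg_stone, slab from where it was at the start of the episode above 0.025 m).
It also fails if it takes over 48 s, if anything falls off the work surface, if the arm or the gripper's body presses on something with over 40 N, if the wrist force passes 120 N, or if a joint passes its speed limit or range.

## Working session

There is one attempt and no reset: what is moved stays moved. The work goes in short steps, Python scripts to look and compute and a shell command to move; the robot and the scene stay as the last step left them, time stands still between calls to the robot, and variables do not carry over. Pictures are saved under pics/ and viewed, and the job is handed in when it is done.

```bash
mkdir -p pics; python3 - <<'E'
from workcell import bot
import cv2
print(bot.get_obs(), bot.pinch_z)
for n in ["scene","top","wrist"]:
    print(n,bot.calibration(n))
    cv2.imwrite(f"pics/{n}0.png",bot.camera(n)[:,:,::-1])
E
```

```text
{'time': 0.0, 'q': array([ 6.99607906e+01,  5.01000152e+00,  1.00326699e+01,  9.51006867e+01,
       -2.12028009e-04,  8.99999455e+01]), 'qd': array([-0.05296432,  0.00047814,  0.00414854,  0.00421015, -0.05705402,
       -0.07335182]), 'joint_efforts': array([-1.43947542e-03, -5.20391572e+01,  4.64800751e+01,  1.67046511e-02,
        8.17470618e-05,  1.26909887e-05]), 'ee_pos': array([0.18838002, 0.51646681, 0.23057765]), 'tcp_rot': array([1.79999788e+02, 7.80183652e-02, 6.99608452e+01]), 'wrist_force': array([-0.70531664,  0.06580238, -0.63637961]), 'torque': array([ 0.0067995 , -0.01740618, -0.01071408]), 'opening': 0.08520383884949202} 0.0187
scene {'intrinsics': array([[447.60049445,   0.        , 314.62722093],
       [  0.        , 447.60049445, 199.48155705],
       [  0.        ,   0.        ,   1.        ]]), 'xyz': array([ 0.06498135, -0.72216691,  0.68586832]), 'attitude': array([ 56.84933772,  -0.77165475, -25.78457151])}
top {'intrinsics': array([[397.23189854,   0.        , 317.68709104],
       [  0.        , 397.23189854, 190.38631009],
       [  0.        ,   0.        ,   1.        ]]), 'xyz': array([0.39299269, 0.10464604, 1.21989414]), 'attitude': array([  4.22268227,  -0.7376774 , -89.36030502])}
wrist {'intrinsics': array([[285.56163845,   0.        , 318.03317726],
       [  0.        , 285.56163845, 198.84421432],
       [  0.        ,   0.        ,   1.        ]]), 'xyz': array([0.12731896, 0.53887692, 0.3720542 ]), 'attitude': array([-1.52684303e+01,  1.43902300e-02,  6.99079649e+01])}
```

View pics/scene0.png

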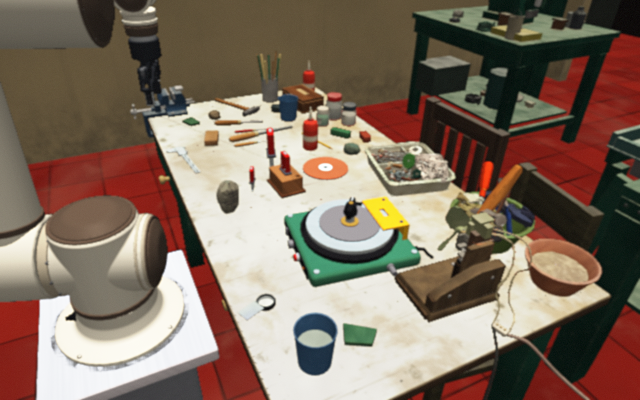

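View pics/top0.png

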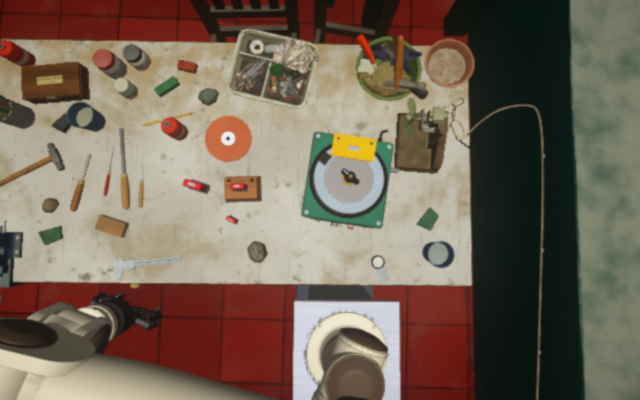

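View pics/wrist0.png

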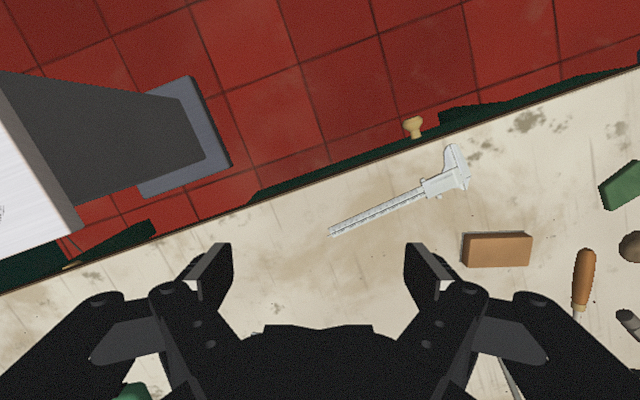

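The top view shows the machine near (348,180), the guard at (355,147), and the stand at (242,188) with a red key in it. Other red objects sit at (196,186) and (232,219). I'll zoom in and take measurements.

```bash
cat > h.py <<'E'
import numpy as np, cv2
from scipy.spatial.transform import Rotation as R
from workcell import bot
def cam(n):
    c=bot.calibration(n); return c["intrinsics"],np.array(c["xyz"]),R.from_euler("xyz",c["attitude"],degrees=True).as_matrix()
def proj(P,c):
    K,t,M=c; p=(np.atleast_2d(P)-t)@M; p=p*[1,-1,-1]; u=p@K.T; return u[:,:2]/u[:,2:]
def ray(uv,z,c):
    K,t,M=c; d=np.linalg.inv(K)@[uv[0],uv[1],1]; d=M@(d*[1,-1,-1]); return t+d*(z-t[2])/d[2]
def T(x,y,yaw,P):
    P=np.atleast_2d(np.asarray(P,float)); return P@R.from_euler("z",yaw).as_matrix().T+[x,y,0]
def crop(img,x0,x1,y0,y1,s,name):
    cv2.imwrite(name,cv2.resize(img[y0:y1,x0:x1],None,fx=s,fy=s,interpolation=cv2.INTER_CUBIC))
E
python3 - <<'E'
from h import *
t=cv2.imread("pics/top0.png"); s=cv2.imread("pics/scene0.png")
crop(t,290,410,120,240,5,"pics/t1.png"); crop(t,170,290,110,230,5,"pics/t2.png"); crop(s,220,420,120,290,4,"pics/s1.png")
c=cam("top")
print(ray((348,178),.114,c),ray((242,188),.05,c))
E
```

```text
[0.51062061 0.00680007 0.114     ] [0.48388926 0.31371201 0.05      ]
```

```bash
ls pics
```

```text
s1.png
scene0.png
t1.png
t2.png
top0.png
wrist0.png
```

View pics/t1.png

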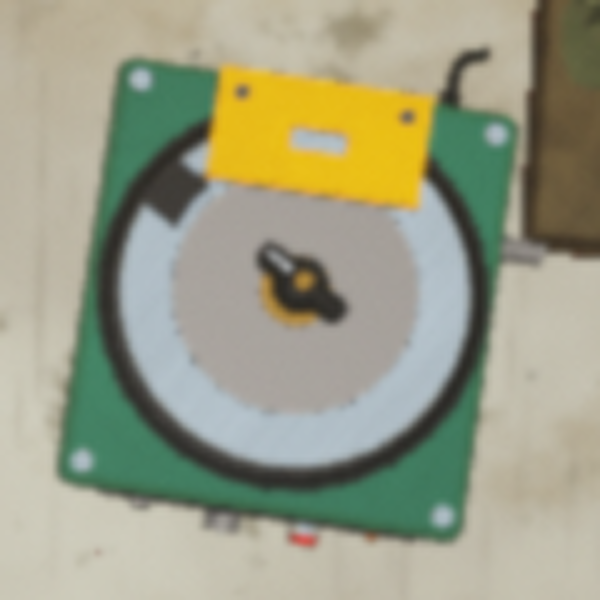

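View pics/t2.png

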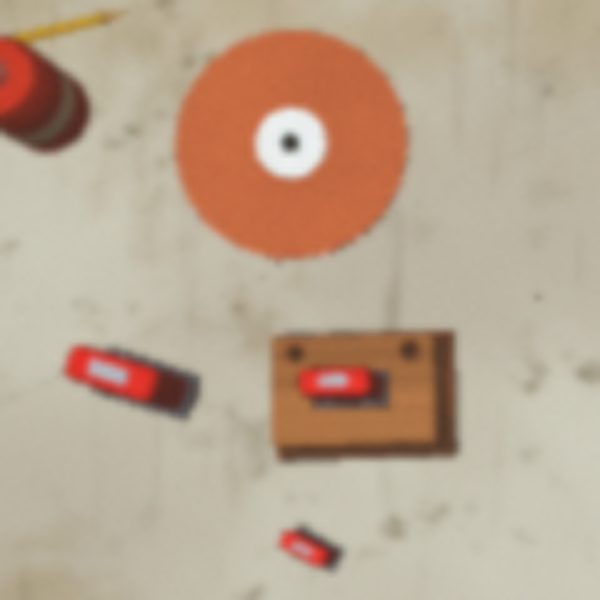

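View pics/s1.png

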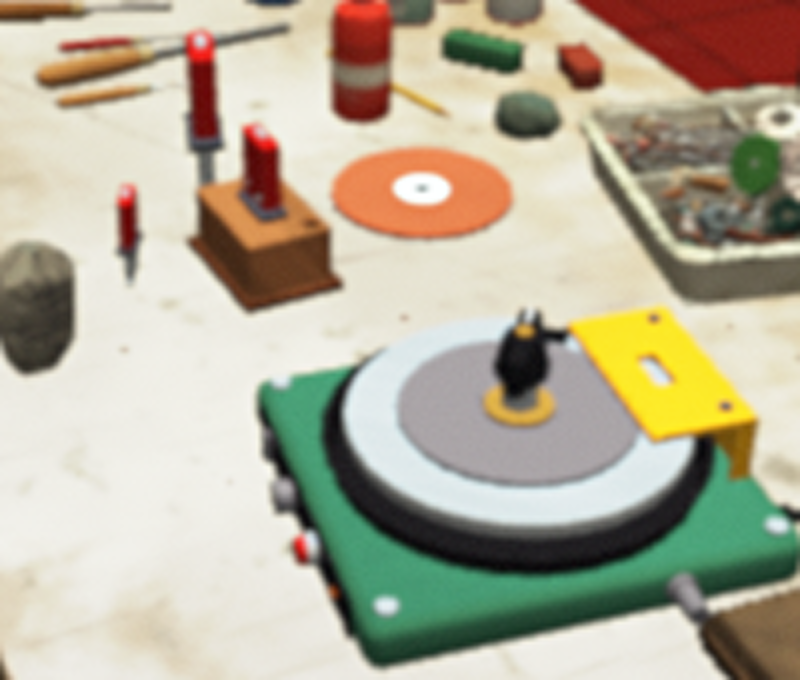

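```bash
cat > fit.py <<'E'
from h import *
from scipy.optimize import least_squares
ct,cs=cam("top"),cam("scene")
ot=lambda a:(np.array(a,float)+.5)/5-.5+[290,120]
ok=lambda a:(np.array(a,float)+.5)/5-.5+[170,110]
os=lambda a:(np.array(a,float)+.5)/4-.5+[220,120]
G=[[.121,.062,.084],[.121,-.062,.084],[.056,-.062,.084],[.056,.062,.084]]
gt=ot([(220,66),(437,96),(418,208),(207,180)]); gs=os([(660,307),(757,425),(655,440),(570,325)])
W=[[.093,.016,.084],[.093,-.016,.084],[.081,-.016,.084],[.081,.016,.084]]
wt=ot([(291,126),(348,136),(346,155),(289,145)])
def f(p,mode="both"):
    r=[]
    if mode!="scene": r+=[proj(T(*p,G),ct)-gt, proj(T(*p,W),ct)-wt]
    if mode!="top": r+=[proj(T(*p,G),cs)-gs]
    return np.concatenate(r).ravel()
for m in ["top","scene","both"]:
    s=least_squares(f,[.5,0,0],args=(m,)); print("machine",m,s.x[:2].round(4),np.degrees(s.x[2]).round(2),np.abs(s.fun).mean().round(2)); 
p=s.x
# lap
lc=ray(ot((296,288)),.070,ct); print("lapcentre?",lc)
a=ray(ot((262,249)),.126,ct);b=ray(ot((336,316)),.126,ct); print("wing",a,b,(a+b)/2,np.degrees(np.arctan2(*(a-b)[1::-1])))
n=ray(ot((176,191)),.065,ct); d=n[:2]-p[:2]; print("notch",np.hypot(*d),np.degrees(np.arctan2(d[1],d[0])))
# stand
S=[[.032,.048,.05],[-.032,.048,.05],[-.032,-.048,.05]]
st=ok([(273,333),(278,446),(435,444)])
st=np.array(st); 
s=least_squares(lambda q:(proj(T(*q,S),ct)-st).ravel(),[.48,.31,0]); print("stand",s.x[:2],np.degrees(s.x[2]),s.fun.round(2))
print("standscene proj", (proj(T(*s.x,S+[[.032,-.048,.05]]),cs)-[220,120])*4)
q=s.x
print("keytop scene", (proj(T(*q,[[0,.02,.11],[0,-.02,.11]]),cs)-[220,120])*4,(proj(T(*q,[[0,.02,.11],[0,-.02,.11]]),ct)-[170,110])*5)
c=ray(ok((326,381)),.11,ct); print("keytop",c)
E
python3 fit.py
```

```text
machine top [ 5.16e-01 -2.00e-04] -7.28 0.28
machine scene [ 0.5108 -0.0031] -7.76 0.47
machine both [ 5.146e-01 -1.000e-04] -7.58 0.58
lapcentre? [0.51767199 0.00058737 0.07      ]
wing [0.53311692 0.02465838 0.126     ] [ 0.49629166 -0.01660311  0.126     ] [0.51470429 0.00402764 0.126     ] 48.2515735115122
notch 0.09294624815562214 49.87373205322334
stand [0.48542984 0.31730136] 1.1549166416069014 [ 0.35  0.59 -0.83 -0.36  0.48 -0.23]
standscene proj [[277.22595312 167.90900732]
 [197.17540647 185.91028245]
 [249.71055022 246.79954679]
 [333.26170261 226.58675718]]
keytop scene [[250.68845502 119.3187401 ]
 [273.85855463 143.08115673]] [[298.78555843 378.91842513]
 [370.47847834 378.35628606]]
keytop [0.48515345 0.32323241 0.11      ]
```

Each estimate gives the lap angle as about 57° (1.0 rad). The key in the stand is the middle-sized one of three. I'll move over the spindle and look again with the wrist camera.

```bash
python3 -m pendant '[[-0.1,0.13,0,0,0,0,0],[-0.107,0.138,0,0,0,0,0],[-0.107,0.138,0,0,0,0,0],[-0.107,0.138,0,0,0,0,0],[-0.107,0.138,0,0,0,0,0],[-0.107,0.138,0,0,0,0,0],[-0.107,0.138,0,0,0,0,0],[-0.107,0.138,0,0,0,0,0],[-0.107,0.138,0,0,0,0,0],[-0.107,0.138,0,0,0,0,0],[-0.107,0.138,0,0,0,0,0],[-0.107,0.138,0,0,0,0,0]]'
cat > go.py <<'E'
# usage: go.py x y z yaw : prints remaining shift in tool units and turn
import sys
from h import *
o=bot.get_obs(); M=R.from_euler("xyz",o["tcp_rot"],degrees=True)
x,y,z,yaw=map(float,sys.argv[1:5])
d=M.inv().apply(np.array([x,y,z])-o["ee_pos"])
w=(M.inv()*R.from_euler("xyz",[180,0,yaw],degrees=True)).as_rotvec()
print("t",o["time"],"pos",o["ee_pos"].round(4),"rot",o["tcp_rot"].round(2),"F",o["wrist_force"].round(1),"open",round(o["opening"],4))
print("shift mm",(d*1e3).round(1),"scaled",(d/.25).round(4),"turn deg",np.degrees(w).round(2),"scaled",(w/np.pi).round(4))
E
python3 go.py .515 0 .231 140
```

```text
time: 1.35
ee_pos: [0.4729, 0.0622, 0.2279]
tcp_rot: [-180.0, 0.2, 70.5]
wrist_force: [1.1, 0.3, 0.5]
opening: 0.0852
t 1.35 pos [0.4729 0.0622 0.2279] rot [-179.99    0.23   70.5 ] F [1.1 0.3 0.5] open 0.0852
shift mm [-44.6  60.5  -2.9] scaled [-0.1783  0.2419 -0.0117] turn deg [ -0.15   0.2  -69.5 ] scaled [-0.0009  0.0011 -0.3861]
```

```bash
python3 -m pendant '[[-0.09,0.12,0,0,0,0,0],[-0.09,0.12,0,0,0,0,0],[0,0,0,0,0,-0.047,0],[0,0,0,0,0,-0.047,0],[0,0,0,0,0,-0.047,0],[0,0,0,0,0,-0.047,0],[0,0,0,0,0,-0.047,0],[0,0,0,0,0,-0.047,0],[0,0,0,0,0,-0.047,0],[0,0,0,0,0,-0.047,0],[0,0,0,0,0,0,0]]'
python3 go.py .515 0 .231 140
python3 - <<'E'
from h import *
np.save("pics/w1.npy",np.array(cam("wrist"),dtype=object),allow_pickle=True)
im=bot.camera("wrist")[:,:,::-1]; cv2.imwrite("pics/w1.png",im)
E
```

```text
time: 2.45
ee_pos: [0.5169, -0.0101, 0.2234]
tcp_rot: [-179.5, -0.2, 139.2]
wrist_force: [0.6, -0.1, 0.3]
opening: 0.0853
t 2.45 pos [ 0.5169 -0.0101  0.2234] rot [-179.48   -0.22  139.24] F [ 0.6 -0.1  0.3] open 0.0853
shift mm [ 8.1  6.4 -7.6] scaled [ 0.0323  0.0254 -0.0304] turn deg [-0.52 -0.23 -0.76] scaled [-0.0029 -0.0013 -0.0042]Traceback (most recent call last):
  File "<stdin>", line 2, in <module>
ValueError: could not broadcast input array from shape (3,3) into shape (3,)
```

```bash
cat >> h.py <<'E'
import pickle
def shot(n,name):
    c=cam(n); pickle.dump(c,open(f"pics/{name}.pkl","wb")); im=bot.camera(n)[:,:,::-1].copy(); cv2.imwrite(f"pics/{name}.png",im); return im,c
def lc(name): return pickle.load(open(f"pics/{name}.pkl","rb"))
E
python3 -c "
from h import *
shot('wrist','w1')"
```

```text
(no output)
```

View pics/w1.png

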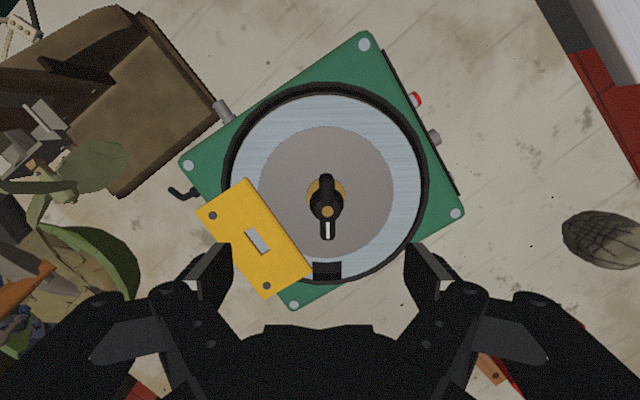

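The wrist view shows the wing nut upright at (327,207), its white end facing the notch at (327,271), and the whole guard with its window at (258,240). I'll fit the pose from this.

```bash
python3 - <<'E'
from h import *
im=cv2.imread("pics/w1.png"); crop(im,190,320,170,305,5,"pics/w1a.png"); crop(im,285,370,165,290,4,"pics/w1b.png")
E
```

```text
(no output)
```

View pics/w1a.png

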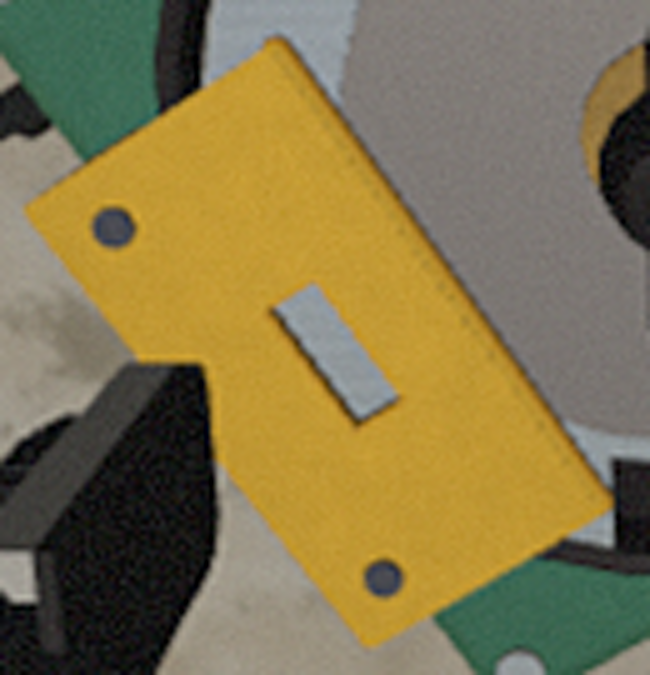

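View pics/w1b.png

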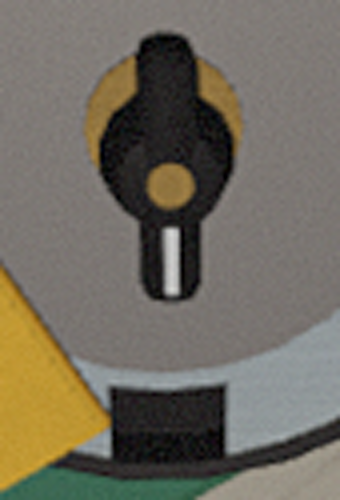

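```bash
cat > fit2.py <<'E'
from h import *
from scipy.optimize import least_squares
c=lc("w1"); ct=cam("top")
oa=lambda a:(np.array(a,float)+.5)/5-.5+[190,170]
ob=lambda a:(np.array(a,float)+.5)/4-.5+[285,165]
ot=lambda a:(np.array(a,float)+.5)/5-.5+[290,120]
G=[[.121,.062,.084],[.121,-.062,.084],[.056,-.062,.084],[.056,.062,.084]]
W=[[.093,.016,.084],[.093,-.016,.084],[.081,-.016,.084],[.081,.016,.084]]
g=oa([(370,648),(25,208),(274,38),(609,502)]); w=oa([(360,424),(270,310),(317,284),(400,398)])
f=lambda p,a=1,b=1:np.concatenate([a*(proj(T(*p,G),c)-g),b*(proj(T(*p,W),c)-w)]).ravel()
for a,b in [(1,1),(1,0),(0,1)]:
    s=least_squares(f,[.51,0,-.13],args=(a,b)); print(s.x[:2].round(4),np.degrees(s.x[2]).round(2),s.fun.round(1)); 
    if a and b:p=s.x
print("window",T(*p,[[.087,0,.084]]))
e1,e2=ray(ob((165,34)),.126,c),ray(ob((171,299)),.126,c); print(e1,e2,(e1+e2)/2,np.linalg.norm(e1-e2)); d=e2-e1; print("wingdir",np.degrees(np.arctan2(d[1],d[0])))
n=ray(ob((169,387)),.070,c);n2=ray(ob((169,463)),.070,c); d=n[:2]-p[:2];d2=n2[:2]-p[:2]; print("notch inner/outer r,ang",np.hypot(*d),np.degrees(np.arctan2(d[1],d[0])),np.hypot(*d2),np.degrees(np.arctan2(d2[1],d2[0])))
E
python3 fit2.py; python3 go.py .515 0 .231 140 
```

```text
[0.517  0.0006] -7.93 [ 0.9 -0.1 -0.5 -0.7  0.6 -0.6  1.5  0.7 -0.9  0.8 -0.8  0.2 -0.9 -0.5
  0.2  0.4]
[5.177e-01 4.000e-04] -7.95 [ 0.3  0.1 -1.1 -0.5 -0.  -0.3  0.9  0.9 -0.   0.  -0.   0.  -0.  -0.
 -0.   0. ]
[0.5164 0.0011] -8.07 [ 0.  -0.   0.  -0.   0.  -0.   0.   0.  -0.4  0.6 -0.1 -0.1 -0.3 -0.7
  0.8  0.2]
window [[ 0.60318435 -0.01137907  0.084     ]]
[ 0.49692143 -0.02468429  0.126     ] [0.53500134 0.02213435 0.126     ] [ 0.51596138 -0.00127497  0.126     ] 0.060349520394293435
wingdir 50.87684228670776
notch inner/outer r,ang 0.07856143749111179 50.870168954028415 0.1027060961060366 50.58197963825923
t 2.5 pos [ 0.5169 -0.0101  0.2235] rot [-179.48   -0.22  138.96] F [-0.7  0.8 -0.3] open 0.0855
shift mm [ 8.1  6.3 -7.6] scaled [ 0.0324  0.0252 -0.0303] turn deg [-0.51 -0.22 -1.04] scaled [-0.0029 -0.0012 -0.0058]
```

```bash
python3 -m pendant '[[0.03,0.025,0.06,-0.003,-0.001,-0.01,0.4],[0.0,0.0,0.12,0,0,0,0.4],[0,0,0.12,0,0,0,0.4],[0,0,0.08,0,0,0,0.4],[0,0,0,0,0,0,0.4]]' 40;python3 go.py .516 0 .095 140.8
```

```text
time: 3.0
ee_pos: [0.5154, -0.0001, 0.1257]
tcp_rot: [179.9, 0.0, 139.5]
wrist_force: [-0.2, 0.2, 0.3]
opening: 0.0512
t 3.0 pos [ 5.154e-01 -1.000e-04  1.257e-01] rot [1.7990e+02 2.0000e-02 1.3945e+02] F [-0.2  0.2  0.3] open 0.0512
shift mm [-0.4  0.4 30.7] scaled [-0.0016  0.0015  0.1226] turn deg [ 0.1   0.02 -1.35] scaled [ 0.0006  0.0001 -0.0075]
```

```bash
python3 -m pendant '[[0,0,0.07,0,0,-0.008,0.4],[0.0,0.0,0.054,0,0,-0.003,0.4],[0,0,0.005,0,0,0,0.4],[0,0,0,0,0,0,0.4]]' 40;python3 go.py .516 0 .095 140.8
```

```text
time: 3.4
ee_pos: [0.5165, -0.0, 0.0955]
tcp_rot: [179.8, 0.1, 140.9]
wrist_force: [-0.8, 0.1, 0.2]
opening: 0.051
t 3.4 pos [ 0.5165 -0.      0.0955] rot [1.7980e+02 1.4000e-01 1.4095e+02] F [-0.8  0.1  0.2] open 0.051
shift mm [ 0.4 -0.3  0.5] scaled [ 0.0015 -0.001   0.0018] turn deg [0.2  0.14 0.15] scaled [0.0011 0.0008 0.0008]
```

```bash
python3 -m pendant '[[0,0,0,0,0,0,1],[0,0,0,0,0,0,1],[0,0,0,0,0,0,1],[0,0,0,0,0,0,1],[0,0,0,0,0,0,1],[0,0,0,0,0,0,1]]' 30;python3 go.py .516 0 .095 140.8
```

```text
time: 4.0
ee_pos: [0.5157, 0.0011, 0.0975]
tcp_rot: [179.7, -0.0, 140.8]
wrist_force: [0.5, 0.9, -4.0]
opening: 0.0195
t 4.0 pos [0.5157 0.0011 0.0975] rot [ 1.7973e+02 -1.0000e-02  1.4085e+02] F [ 0.5  0.9 -4. ] open 0.0195
shift mm [-0.9 -0.7  2.5] scaled [-0.0038 -0.0028  0.0101] turn deg [ 0.27 -0.01  0.05] scaled [ 0.0015 -0.0001  0.0003]
```

```bash
python3 -m pendant '[[0,0,0,0,0,0,1],[0,0,0,0,0,0,1],[0,0,0,0,0,0,1]]' 30;python3 go.py .516 0 .095 140.8; python3 -c "
from h import *
shot('wrist','w2')"
```

```text
time: 4.3
ee_pos: [0.5157, 0.0012, 0.0975]
tcp_rot: [179.7, -0.0, 140.8]
wrist_force: [-0.1, 0.3, -4.1]
opening: 0.019
t 4.3 pos [0.5157 0.0012 0.0975] rot [ 1.7973e+02 -3.0000e-02  1.4084e+02] F [-0.1  0.3 -4.1] open 0.019
shift mm [-1.  -0.7  2.5] scaled [-0.0039 -0.0029  0.0101] turn deg [ 0.27 -0.03  0.04] scaled [ 0.0015 -0.0002  0.0002]
```

View pics/w2.png

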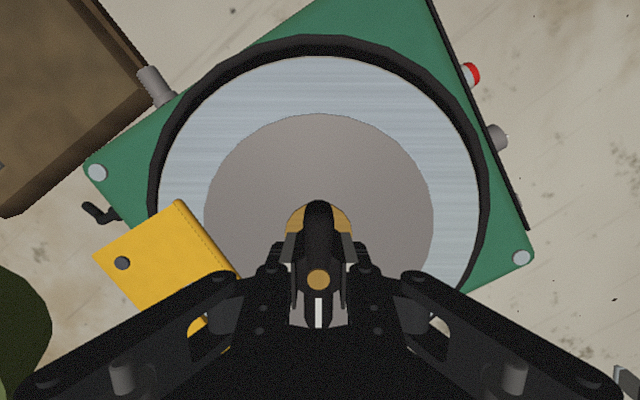

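```bash
python3 -m pendant '[[0,0,0,0,0,0.02,1],[0,0,0,0,0,0.03,1],[0,0,0,0,0,0.03,1],[0,0,0,0,0,0.03,1],[0,0,0,0,0,0.03,1]]' 50;python3 go.py .516 0 .0975 82.1
```

```text
time: 4.85
ee_pos: [0.5154, 0.0015, 0.0976]
tcp_rot: [179.8, -0.2, 114.8]
wrist_force: [0.2, 1.3, -3.1]
opening: 0.0182
t 4.85 pos [0.5154 0.0015 0.0976] rot [179.78  -0.2  114.82] F [ 0.2  1.3 -3.1] open 0.0182
shift mm [-1.6 -0.1  0.1] scaled [-0.0066 -0.0003  0.0004] turn deg [ 0.15 -0.25 32.72] scaled [ 0.0009 -0.0014  0.1818]
```

```bash
python3 -m pendant '[[0,0,0,0,0,0.03,1],[0,0,0,0,0,0.03,1],[0,0,0,0,0,0.03,1],[0,0,0,0,0,0.03,1],[0,0,0,0,0,0.03,1],[0,0,0,0,0,0.025,1],[0,0,0,0,0,0,1]]';python3 go.py .516 0 .0975 82.1;  python3 -c "
from h import *
shot('wrist','w3');shot('top','t3')
t=cv2.imread('pics/t3.png');crop(t,290,410,120,240,5,'pics/t3a.png')"
```

```text
time: 5.55
ee_pos: [0.5153, 0.0021, 0.0977]
tcp_rot: [179.9, -0.3, 81.9]
wrist_force: [0.3, 0.0, -3.4]
opening: 0.0184
t 5.55 pos [0.5153 0.0021 0.0977] rot [179.94  -0.35  81.92] F [ 0.3  0.  -3.4] open 0.0184
shift mm [-2.   1.   0.2] scaled [-0.0081  0.0039  0.0006] turn deg [ 0.06 -0.35 -0.18] scaled [ 0.0003 -0.0019 -0.001 ]
```

View pics/w3.png

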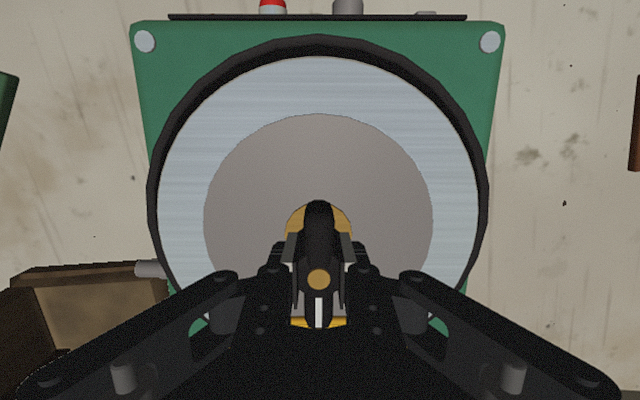

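View pics/t3a.png

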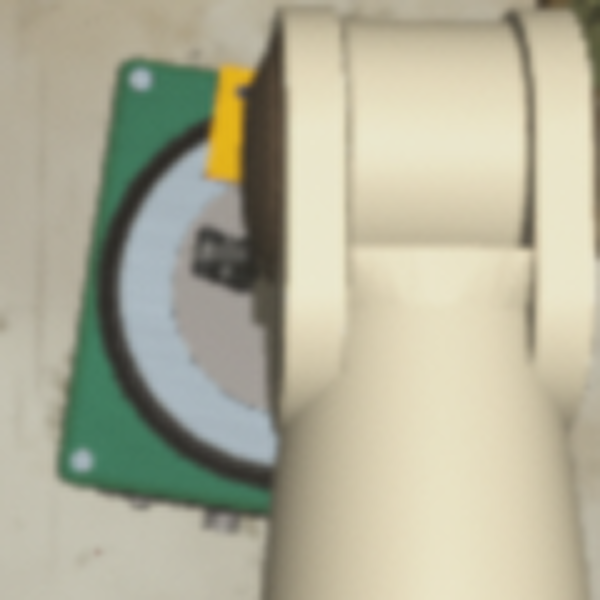

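```bash
python3 -m pendant '[[0,0,0,0,0,0,0.4],[0,0,0,0,0,0,0.4],[0,0,0,0,0,0,0.4],[0,0,-0.1,0,0,0,0.4],[0,0,-0.2,0,0,0,0.4],[0,-0.1,-0.2,0,0,0,0],[0,0,0,0,0,0,0]]';python3 go.py .516 0 .0975 82.1;  python3 -c "
from h import *
shot('wrist','w4')
t=cv2.imread('pics/w4.png');crop(t,240,400,120,280,4,'pics/w4a.png')"
```

```text
time: 6.35
ee_pos: [0.4919, 0.0041, 0.2234]
tcp_rot: [179.9, -0.3, 82.5]
wrist_force: [0.6, 0.0, -0.8]
opening: 0.0779
t 6.35 pos [0.4919 0.0041 0.2234] rot [179.87  -0.31  82.46] F [ 0.6  0.  -0.8] open 0.0779
shift mm [ -1.5  24.1 125.9] scaled [-0.0062  0.0965  0.5036] turn deg [ 0.13 -0.31  0.36] scaled [ 0.0007 -0.0017  0.002 ]
```

View pics/w4.png

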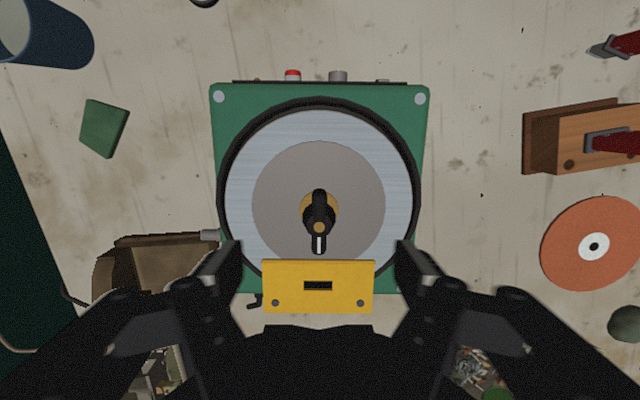

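View pics/w4a.png

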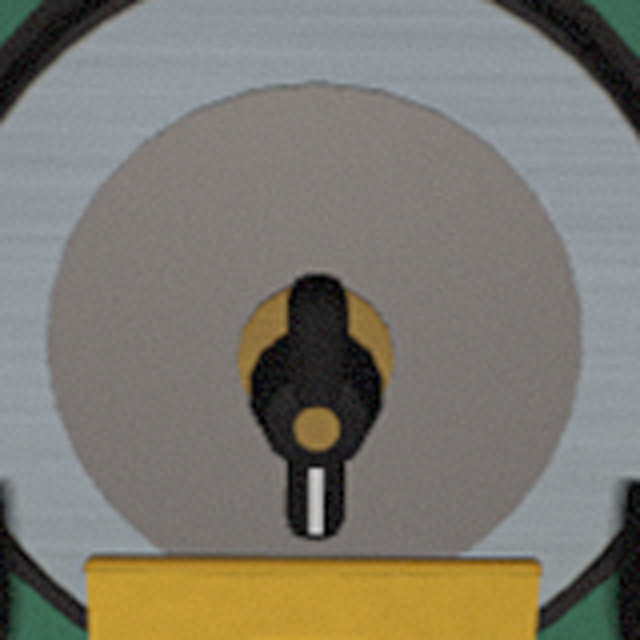

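The window at (318,285) is now dark, so the notch is under it. I'll measure the remaining lap error and the window position.

```bash
python3 -c "
from h import *
t=cv2.imread('pics/w4.png');crop(t,258,380,252,320,6,'pics/w4b.png')"
```

```text
(no output)
```

View pics/w4b.png

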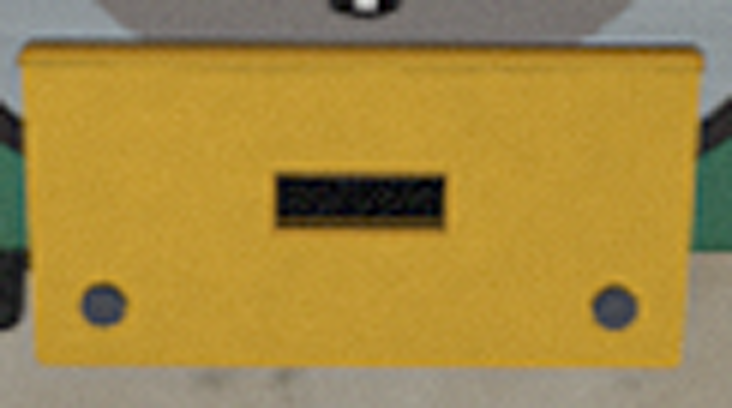

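```bash
cat > fit4.py <<'E'
from h import *
from scipy.optimize import least_squares
c=lc("w4")
oa=lambda a:(np.array(a,float)+.5)/6-.5+[258,252]
ob=lambda a:(np.array(a,float)+.5)/4-.5+[240,120]
P=[[.121,-.062,.084],[.121,.062,.084],[.056,-.062,.084],[.056,.062,.084],[.081,-.016,.084],[.081,.016,.084],[.093,.016,.084],[.093,-.016,.084]]
g=oa([(38,364),(681,366),(21,64),(703,66),(275,174),(446,174),(446,229),(275,229)])
f=lambda p:(proj(T(*p,P),c)-g).ravel()
s=least_squares(f,[.51,0,-.13]); p=s.x; print(p[:2].round(4),np.degrees(p[2]).round(2),s.fun.round(1))
print("window",T(*p,[[.087,0,.084]]))
e1,e2=ray(ob((319,274)),.126,c),ray(ob((315.5,538)),.126,c); print(e1,e2,(e1+e2)/2,np.linalg.norm(e1-e2)); d=e2-e1; print("wingdir",np.degrees(np.arctan2(d[1],d[0])))
e1,e2=ray(ob((317,467)),.126,c),ray(ob((316,536)),.126,c);d=e2-e1; print("white",np.degrees(np.arctan2(d[1],d[0])),((e1+e2)/2-[*p[:2],0]))
print(np.degrees(np.arctan2(*((e1+e2)/2-[*p[:2],0])[1::-1])))
E
python3 fit4.py
```

```text
[0.5174 0.0015] -8.0 [-0.6 -0.   0.5 -0.2 -0.4 -1.6  0.3 -1.5 -0.1  0.7  0.3  0.8  0.1  1.1
 -0.   1. ]
window [[ 0.60356271 -0.01060335  0.084     ]]
[0.4829529  0.00669532 0.126     ] [ 0.54435087 -0.0022174   0.126     ] [0.51365188 0.00223896 0.126     ] 0.062041496383162226
wingdir -8.259540215078607
white -8.317850143552578 [ 0.01805349 -0.00231915  0.126     ]
-7.320113933847646
```

```bash
python3 go.py .4855 .317 .23 1; python3 - <<'E'
from h import *
ct,cs=cam("top"),cam("scene")
# big key top: top crop (105,371)/5; scene crop (201,38)/4
for a,b in [((105,371),(201,40)),((326,381),(262,131)),((302,546),(127,190))]:
    u=(np.array(a)+.5)/5-.5+[170,110]; v=(np.array(b)+.5)/4-.5+[220,120]
    e=[(np.linalg.norm(proj(ray(u,z,ct),cs)-v),z,ray(u,z,ct).round(3)) for z in np.arange(0.02,.3,.002)]
    print(min(e,key=lambda q:q[0]))
E
```

```text
t 6.4 pos [0.4924 0.004  0.2204] rot [180.    -0.29  82.46] F [0.1 0.1 0.8] open 0.0844
shift mm [309.5 -47.9  -8. ] scaled [ 1.2378 -0.1916 -0.032 ] turn deg [-0.2  -0.24 81.46] scaled [-0.0011 -0.0013  0.4525]
(np.float64(0.3079680739637427), np.float64(0.1279999999999999), array([0.488, 0.441, 0.128]))
(np.float64(0.48981902468552063), np.float64(0.10799999999999993), array([0.485, 0.324, 0.108]))
(np.float64(0.664322047177051), np.float64(0.07399999999999995), array([0.393, 0.342, 0.074]))
```

```bash
python3 -m pendant '[[0.17,-0.027,-0.02,0,0,0,0],[0.177,-0.027,-0.02,0,0,0,0],[0.177,-0.027,0,0,0,0,0],[0.177,-0.027,0,0,0,0,0],[0.177,-0.027,0,0,0,0,0],[0.177,-0.027,0,0,0,0,0],[0.15,-0.027,0,0,0,0,0]]'; python3 -m pendant '[[0,0,0,0,0,0.046,0],[0,0,0,0,0,0.046,0],[0,0,0,0,0,0.046,0],[0,0,0,0,0,0.046,0],[0,0,0,0,0,0.046,0],[0,0,0,0,0,0.046,0],[0,0,0,0,0,0.046,0],[0,0,0,0,0,0.046,0],[0,0,0,0,0,0.046,0],[0,0,0,0,0,0.036,0],[0,0,0,0,0,0,0]]' ; python3 go.py .4855 .317 .23 1;  python3 -c "
from h import *
shot('wrist','w5')"
```

```text
time: 7.1
ee_pos: [0.4869, 0.3151, 0.2266]
tcp_rot: [180.0, -0.1, 82.0]
wrist_force: [0.3, -0.8, 0.4]
opening: 0.0855
time: 8.2
ee_pos: [0.4859, 0.3214, 0.21]
tcp_rot: [179.6, 0.7, -1.5]
wrist_force: [-0.4, 0.1, 0.1]
opening: 0.0854
t 8.2 pos [0.4859 0.3214 0.21  ] rot [179.62   0.74  -1.51] F [-0.4  0.1  0.1] open 0.0854
shift mm [ -0.5   4.5 -20. ] scaled [-0.0021  0.0181 -0.0799] turn deg [ 0.36  0.74 -2.51] scaled [ 0.002   0.0041 -0.014 ]
```

View pics/w5.png

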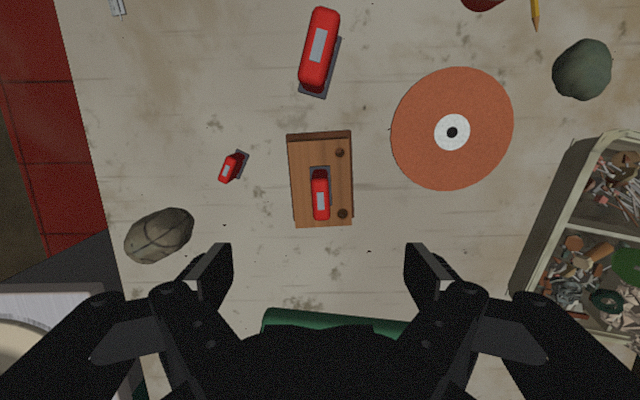

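```bash
python3 -c "
from h import *
t=cv2.imread('pics/w5.png');crop(t,275,365,120,240,5,'pics/w5a.png')"
```

```text
(no output)
```

View pics/w5a.png

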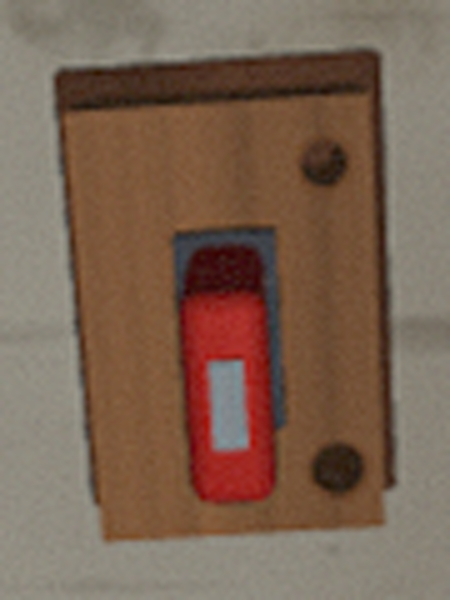

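```bash
cat > fit5.py <<'E'
from h import *
from scipy.optimize import least_squares
c=lc("w5")
oa=lambda a:(np.array(a,float)+.5)/5-.5+[275,120]
def fit(P,g,n):
    g=oa(g); s=least_squares(lambda p:(proj(T(*p,P),c)-g).ravel(),[.4855,.317,0]); print(n,s.x[:2].round(4),np.degrees(s.x[2]).round(2),s.fun.round(1))
fit([[-.032,.048,.05],[.032,.048,.05],[.032,-.048,.05],[-.032,-.048,.05]],[(66,110),(372,93),(384,522),(104,540)],"block")
fit([[-.008,.02,.11],[.008,.02,.11],[.008,-.02,.11],[-.008,-.02,.11]],[(182,292),(266,290),(276,500),(195,502)],"keytop")
fit([[-.011,.022,.056],[.011,.022,.056],[.011,-.022,.056]],[(175,232),(274,229),(285,425)],"shoulder")
E
python3 fit5.py
```

```text
block [0.4883 0.3201] 1.91 [-0.4 -0.3  0.2 -0.6  0.5  0.9 -0.4  0.2]
keytop [0.4882 0.3206] 1.4 [-0.9 -0.7  0.9 -1.2  0.8  0.8 -0.9  1.2]
shoulder [0.4879 0.3201] 1.46 [-0.7 -0.1  0.6 -0.6  0.1  0.8]
```

```bash
python3 -m pendant '[[0.008,0,0.05,0.002,0.004,-0.017,0],[0,0.004,0.1,0,0,0,0],[0,0,0.12,0,0,0,0],[0,0,0.12,0,0,0,0],[0,0,0.08,0,0,0,0],[0,0,0.02,0,0,0,0],[0,0,0,0,0,0,0]]' ; python3 go.py .4878 .320 .0695 1.5
```

```text
time: 8.95
ee_pos: [0.4879, 0.32, 0.0807]
tcp_rot: [180.0, 0.0, 3.4]
wrist_force: [-0.6, 0.7, -0.4]
opening: 0.0853
t 8.95 pos [0.4879 0.32   0.0807] rot [1.7998e+02 3.0000e-02 3.4100e+00] F [-0.6  0.7 -0.4] open 0.0853
shift mm [-0.1 -0.  11.2] scaled [-0.0003 -0.0001  0.0446] turn deg [0.02 0.03 1.91] scaled [0.0001 0.0002 0.0106]
```

```bash
python3 -m pendant '[[0,0,0.04,0,0,0.01,0],[0,0,0.006,0,0,0,0],[0,0,0,0,0,0,0.5],[0,0,0,0,0,0,1],[0,0,0,0,0,0,1],[0,0,0,0,0,0,1],[0,0,0,0,0,0,1],[0,0,0,0,0,0,1],[0,0,0,0,0,0,1],[0,0,0,0,0,0,1]]' 60 ; python3 go.py .4878 .320 .0695 1.5; python3 -c "
from h import *
shot('wrist','w6')"
```

```text
time: 9.95
ee_pos: [0.4889, 0.3212, 0.0725]
tcp_rot: [-179.9, -0.2, 1.6]
wrist_force: [-0.9, 0.0, 0.5]
opening: 0.0151
t 9.95 pos [0.4889 0.3212 0.0725] rot [-1.7985e+02 -1.6000e-01  1.6400e+00] F [-0.9  0.   0.5] open 0.0151
shift mm [-1.2  1.1  3. ] scaled [-0.0047  0.0046  0.0121] turn deg [-0.15 -0.16  0.14] scaled [-0.0008 -0.0009  0.0008]
```

View pics/w6.png

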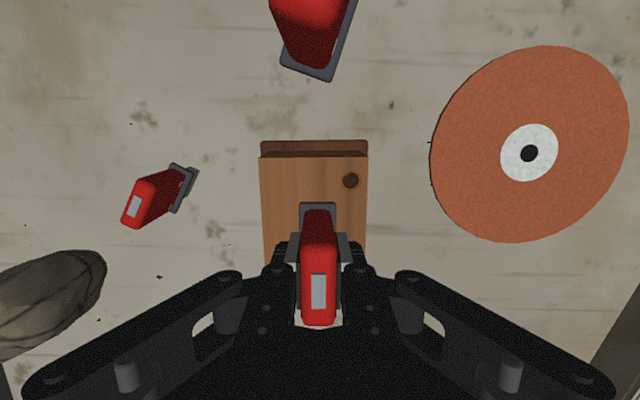

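```bash
python3 -m pendant '[[0,0,-0.05,0,0,0,1],[0,0,-0.08,0,0,0,1],[0,0,-0.1,0,0,0,1],[0,0,-0.15,0,0,0,1],[0,0,-0.1,0,0,0,1],[0,0,0,0,0,0,1]]' 60 ; python3 go.py .603 -.010 .19 -8; python3 -c "
from h import *
shot('wrist','w7');shot('scene','s7')
t=cv2.imread('pics/s7.png');crop(t,220,420,80,280,4,'pics/s7a.png')"
```

```text
time: 10.6
ee_pos: [0.4885, 0.3202, 0.1995]
tcp_rot: [-179.9, -0.2, 1.6]
wrist_force: [0.2, 0.2, -2.1]
opening: 0.0152
t 10.6 pos [0.4885 0.3202 0.1995] rot [-179.9    -0.18    1.61] F [ 0.2  0.2 -2.1] open 0.0152
shift mm [105.2 333.3   9.2] scaled [0.4207 1.3331 0.0369] turn deg [-0.12 -0.17  9.61] scaled [-0.0006 -0.0009  0.0534]
```

View pics/w7.png

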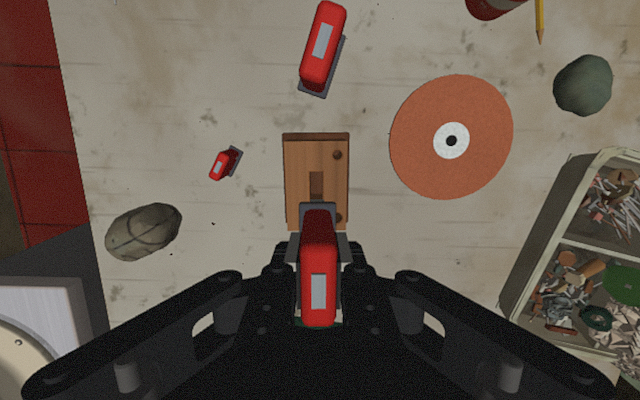

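```bash
python3 -c "
import cv2;i=cv2.imread('pics/s7a.png');print(i.shape);cv2.imwrite('pics/s7b.png',cv2.resize(i,(600,600)))"
```

```text
(800, 800, 3)
```

View pics/s7b.png

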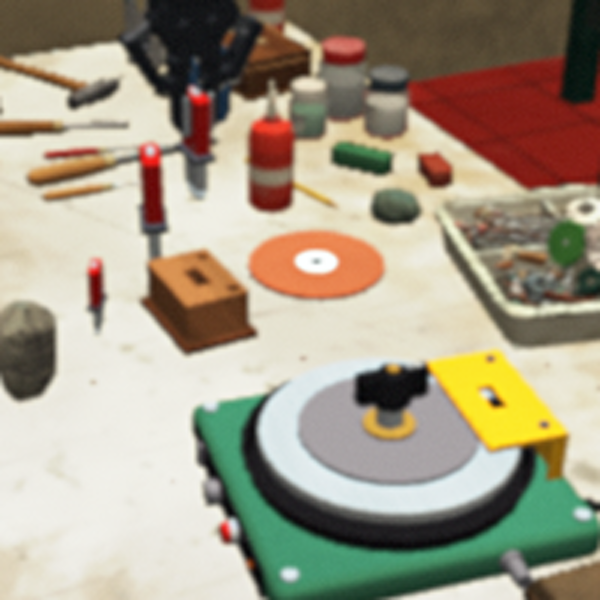

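```bash
python3 -c "
from h import *
t=cv2.imread('pics/w7.png');crop(t,270,370,190,340,5,'pics/w7a.png')"
```

```text
(no output)
```

View pics/w7a.png

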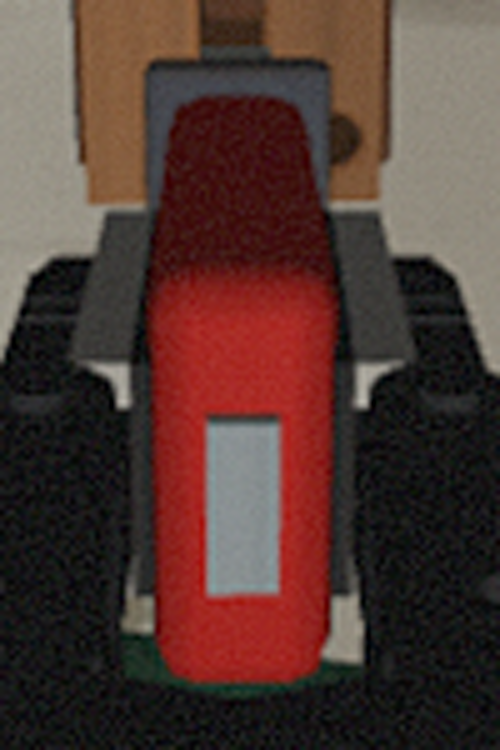

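```bash
python3 - <<'E'
from h import *
from scipy.optimize import least_squares
c=lc("w7"); tcp=np.array([.4885,.3202,.1995]); yaw=np.radians(1.61)
g=(np.array([(148,65),(328,65),(150,280),(337,280),(157,683),(330,683)])+.5)/5-.5+[270,190]
P=np.array([[-.011,.022,-.0165],[.011,.022,-.0165],[-.008,.02,.0375],[.008,.02,.0375],[-.008,-.02,.0375],[.008,-.02,.0375]])
f=lambda p:(proj(T(tcp[0]+p[0],tcp[1]+p[1],yaw+p[2],P+[0,0,tcp[2]+p[3]]),c)-g).ravel()
s=least_squares(f,[0,0,0,0]);print((s.x[[0,1,3]]*1e3).round(2),np.degrees(s.x[2]),s.fun.round(1))
s=least_squares(lambda p:f([*p,0]),[0,0,0]);print((s.x[:2]*1e3).round(2),np.degrees(s.x[2]),s.fun.round(1))
s=least_squares(lambda p:f([*p,0])[:4],[0,0,0]);print((s.x[:2]*1e3).round(2),np.degrees(s.x[2]),s.fun.round(1))
E
```

```text
[ 1.34 -3.59 -5.52] 0.1349281435978852 [ 0.   1.3  0.9  1.2 -0.9 -0.9  0.3 -1.1 -0.4  0.2  0.4  0.1]
[ 1.24 -0.68] 0.1345048773045036 [-0.7 -0.9  1.6 -1.  -1.9 -1.9  1.3 -2.1 -1.3  3.4  1.3  3.2]
[ 0.9  -1.27] -0.10200979384049573 [-1.1  0.   1.1  0. ]
```

```bash
python3 -m pendant '[[0.045,0.14,-0.02,0,0,0,1],[0.0525,0.166,-0.01,0,0,0,1],[0.0525,0.166,0,0,0,0,1],[0.0525,0.166,0,0,0,0,1],[0.0525,0.166,0,0,0,0,1],[0.0525,0.166,0,0,0,0,1],[0.0525,0.166,0,0,0,0,1],[0.04,0.12,0,0,0,0,1],[0,0,0,0,0,0.027,1],[0,0,0,0,0,0.026,1],[0,0,0,0,0,0,1]]' 60 ; python3 go.py .6033 -.0097 .165 -8
```

```text
time: 11.8
ee_pos: [0.5946, -0.0053, 0.1813]
tcp_rot: [179.5, 1.5, -8.1]
wrist_force: [-1.2, 0.1, -3.1]
opening: 0.0151
t 11.8 pos [ 0.5946 -0.0053  0.1813] rot [179.48   1.51  -8.15] F [-1.2  0.1 -3.1] open 0.0151
shift mm [ 9.7  3.  16.1] scaled [0.0386 0.012  0.0645] turn deg [ 0.52  1.51 -0.14] scaled [ 0.0029  0.0084 -0.0008]
```

```bash
python3 -m pendant '[[0.038,0.012,0.03,0.003,0.008,0,1],[0.0,0,0.03,0,0,0,1],[0,0,0,0,0,0,1]]' 60 ; python3 go.py .6033 -.0097 .160 -8; python3 -c "
from h import *
shot('wrist','w8');shot('scene','s8');shot('top','t8')
t=cv2.imread('pics/s8.png');crop(t,320,440,110,230,5,'pics/s8a.png')"
```

```text
time: 12.1
ee_pos: [0.6019, -0.0092, 0.1619]
tcp_rot: [180.0, 0.4, -7.8]
wrist_force: [0.7, 0.9, -1.4]
opening: 0.0148
t 12.1 pos [ 0.6019 -0.0092  0.1619] rot [179.99   0.37  -7.78] F [ 0.7  0.9 -1.4] open 0.0148
shift mm [1.5 0.3 1.9] scaled [0.0059 0.0011 0.0074] turn deg [0.01 0.37 0.22] scaled [0.     0.002  0.0012]
```

View pics/s8a.png

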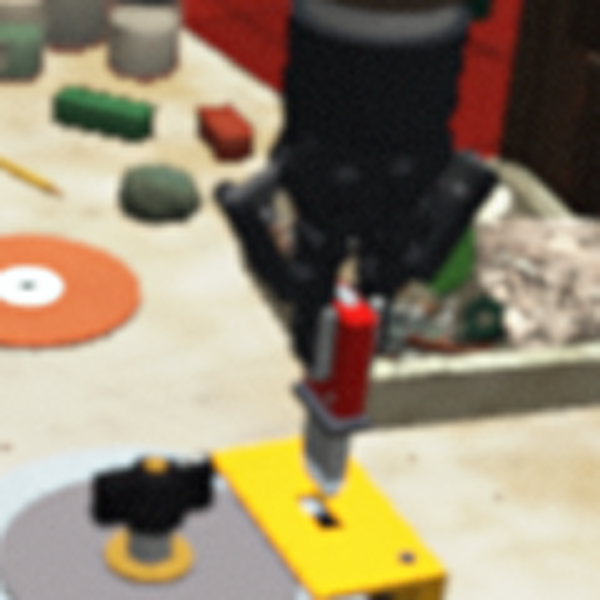

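View pics/w8.png

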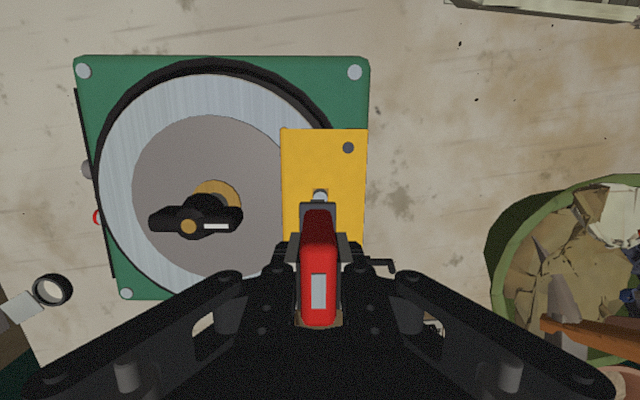

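```bash
python3 -c "
from h import *
t=cv2.imread('pics/w8.png');crop(t,265,385,115,255,5,'pics/w8a.png')"
```

```text
(no output)
```

View pics/w8a.png

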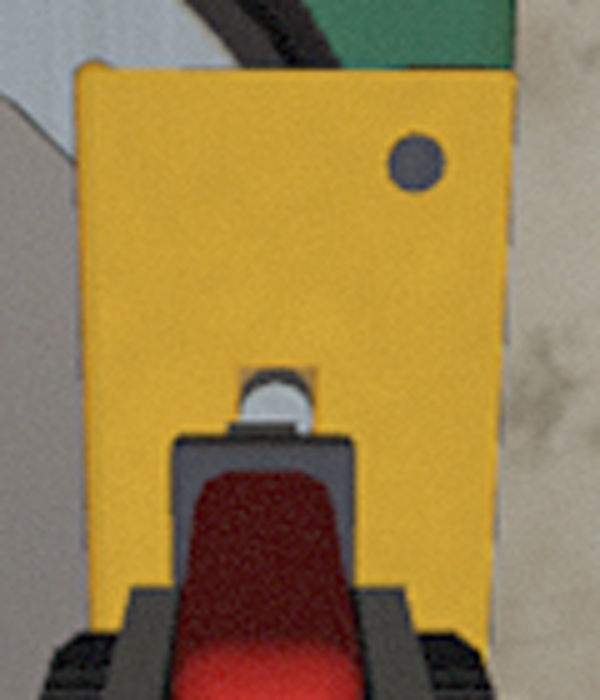

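```bash
python3 - <<'E'
from h import *
from scipy.optimize import least_squares
c=lc("w8"); tcp=np.array([.6019,-.0092,.1619]); o=lambda a:(np.array(a,float)+.5)/5-.5+[265,115]
P=np.array([[.056,.062,.084],[.121,.062,.084],[.081,.016,.084],[.093,.016,.084]]); g=o([(78,70),(513,73),(239,367),(317,367)])
s=least_squares(lambda p:(proj(T(*p,P),c)-g).ravel(),[.517,0,-.14]); p=s.x
print("machine",p[:2].round(4),np.degrees(p[2]),s.fun.round(1)); w=T(*p,[[.087,0,.084]])[0]; print("window",w)
mk=lambda uv,z: R.from_euler("z",-p[2]).apply(ray(o(uv),z,c)-w)*1e3
for dz in (0,-.003,-.006):
    k=tcp[2]-.0625+dz
    print(dz,"shoulder corners in window frame mm",mk((173,438),k+.046).round(1),mk((354,438),k+.046).round(1),"blade",mk((230,434),k+.010).round(1),mk((297,434),k+.01).round(1),"yblade tip edge",mk((263,425),k+.01).round(1))
E
```

```text
machine [0.5183 0.0024] -8.619851128269529 [-0.3 -0.8 -0.1 -0.1  0.4  0.4  0.1  0.6]
window [ 0.60435824 -0.0105913   0.084     ]
0 shoulder corners in window frame mm [-12.4  22.1  61.4] [ 8.4 22.4 61.4] blade [-6.9 12.5 25.4] [ 2.5 12.6 25.4] yblade tip edge [-2.3 13.9 25.4]
-0.003 shoulder corners in window frame mm [-12.6  21.2  58.4] [ 8.5 21.6 58.4] blade [-7.  11.7 22.4] [ 2.6 11.8 22.4] yblade tip edge [-2.3 13.1 22.4]
-0.006 shoulder corners in window frame mm [-12.9  20.4  55.4] [ 8.7 20.7 55.4] blade [-7.1 10.8 19.4] [ 2.6 11.  19.4] yblade tip edge [-2.3 12.2 19.4]
```

```bash
python3 -m pendant '[[0.007,0,0.02,0,0.002,0.001,1],[0.0,0,0.03,0,0,0,1],[0,0,0,0,0,0,1]]' 80 ; python3 go.py .6037 -.0095 .1065 -8
```

```text
time: 12.55
ee_pos: [0.6048, -0.0088, 0.1511]
tcp_rot: [-180.0, -0.2, -7.9]
wrist_force: [-0.3, 0.5, -2.0]
opening: 0.0151
t 12.55 pos [ 0.6048 -0.0088  0.1511] rot [-179.99   -0.23   -7.93] F [-0.3  0.5 -2. ] open 0.0151
shift mm [-1.2  0.9 44.6] scaled [-0.0046  0.0034  0.1782] turn deg [-0.01 -0.23  0.07] scaled [-0.0001 -0.0013  0.0004]
```

```bash
python3 -m pendant '[[-0.003,0.003,0,0,-0.0008,0,1],[0,0,0,0,0,0,1]]' 80 ; python3 go.py .6037 -.0095 .1065 -8;python3 -c "
from h import *
shot('wrist','w9');shot('scene','s9')
t=cv2.imread('pics/s9.png');crop(t,320,440,110,230,5,'pics/s9a.png')
t=cv2.imread('pics/w9.png');crop(t,265,385,115,255,5,'pics/w9a.png')"
```

```text
time: 12.75
ee_pos: [0.6037, -0.0094, 0.151]
tcp_rot: [-180.0, -0.1, -7.9]
wrist_force: [-0.3, 0.4, -1.2]
opening: 0.0151
t 12.75 pos [ 0.6037 -0.0094  0.151 ] rot [-1.7999e+02 -6.0000e-02 -7.9100e+00] F [-0.3  0.4 -1.2] open 0.0151
shift mm [-0.   0.1 44.5] scaled [-1.000e-04  5.000e-04  1.779e-01] turn deg [-0.01 -0.06  0.09] scaled [-0.0001 -0.0003  0.0005]
```

View pics/s9a.png

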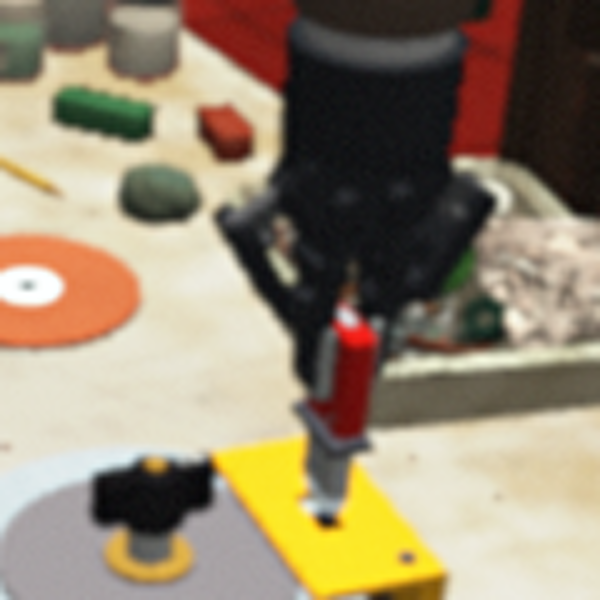

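View pics/w9a.png

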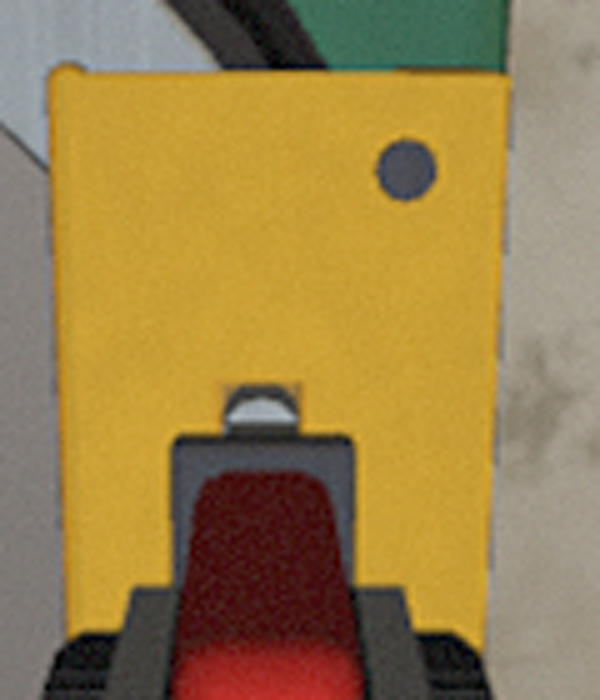

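The blade is now centred on the window (263 against 262 px in the crop). I'll go down.

```bash
python3 -m pendant '[[0,0,0.02,0,0,0,1],[0.0,0,0.02,0,0,0,1],[0,0,0.02,0,0,0,1],[0,0,0.02,0,0,0,1]]' 100 ; python3 go.py .6037 -.0095 .1065 -8
```

```text
time: 13.25
ee_pos: [0.6043, -0.0094, 0.1304]
tcp_rot: [-180.0, -0.2, -7.9]
wrist_force: [-0.0, -0.6, -1.1]
opening: 0.0149
t 13.25 pos [ 0.6043 -0.0094  0.1304] rot [-1.7998e+02 -1.6000e-01 -7.9200e+00] F [-0.  -0.6 -1.1] open 0.0149
shift mm [-0.6  0.2 23.9] scaled [-0.0026  0.0007  0.0956] turn deg [-0.02 -0.16  0.08] scaled [-0.0001 -0.0009  0.0005]
```

```bash
python3 -m pendant '[[-0.001,0,0.02,0,-0.0005,0,1],[0.0,0,0.02,0,0,0,1],[0,0,0.015,0,0,0,1],[0,0,0.012,0,0,0,1]]' 100 ; python3 go.py .6037 -.0095 .1065 -8
```

```text
time: 13.65
ee_pos: [0.6039, -0.0094, 0.1119]
tcp_rot: [-180.0, -0.0, -7.9]
wrist_force: [-1.8, 0.1, 3.1]
opening: 0.0152
t 13.65 pos [ 0.6039 -0.0094  0.1119] rot [-1.7998e+02 -4.0000e-02 -7.9200e+00] F [-1.8  0.1  3.1] open 0.0152
shift mm [-0.2  0.2  5.4] scaled [-0.0006  0.0006  0.0217] turn deg [-0.02 -0.04  0.08] scaled [-0.0001 -0.0002  0.0005]
```

```bash
python3 -m pendant '[[0,0,0.016,0,0,0,1],[0,0,0.016,0,0,0,1],[0,0,0.012,0,0,0,1]]' 100 ; python3 go.py .6037 -.0095 .1065 -8
```

```text
time: 13.95
ee_pos: [0.604, -0.0095, 0.1065]
tcp_rot: [-179.9, -0.3, -7.9]
wrist_force: [-11.1, 0.4, 25.8]
opening: 0.0148
t 13.95 pos [ 0.604  -0.0095  0.1065] rot [-179.94   -0.32   -7.93] F [-11.1   0.4  25.8] open 0.0148
shift mm [-0.3  0.1  0. ] scaled [-0.0011  0.0003  0.0002] turn deg [-0.06 -0.32  0.07] scaled [-0.0003 -0.0018  0.0004]
```

```bash
python3 -m pendant '[[-0.003,0,0.006,0,-0.0015,0,1],[-0.001,0,0.008,0,0,0,1],[0,0,0.008,0,0,0,1]]' 100 ; python3 go.py .6037 -.0095 .1065 -8;python3 -c "
from h import *
shot('wrist','w10');shot('scene','s10')
t=cv2.imread('pics/s10.png');crop(t,320,440,110,230,5,'pics/s10a.png')
t=cv2.imread('pics/w10.png');crop(t,265,385,115,255,4,'pics/w10a.png')"; python3 go.py .6037 -.0095 .1065 -8
```

```text
time: 14.25
ee_pos: [0.6039, -0.0094, 0.1066]
tcp_rot: [-179.9, -0.4, -7.9]
wrist_force: [-7.8, 0.2, 15.5]
opening: 0.0148
t 14.25 pos [ 0.6039 -0.0094  0.1066] rot [-179.9    -0.44   -7.93] F [-7.8  0.2 15.5] open 0.0148
shift mm [-0.2  0.1  0.1] scaled [-0.0008  0.0005  0.0003] turn deg [-0.1  -0.44  0.07] scaled [-0.0005 -0.0024  0.0004]
t 14.35 pos [ 0.6039 -0.0094  0.1066] rot [-179.9    -0.44   -7.93] F [-6.3  0.3 14.4] open 0.0148
shift mm [-0.2  0.1  0.1] scaled [-0.0009  0.0005  0.0003] turn deg [-0.1  -0.44  0.07] scaled [-0.0005 -0.0024  0.0004]
```

View pics/s10a.png

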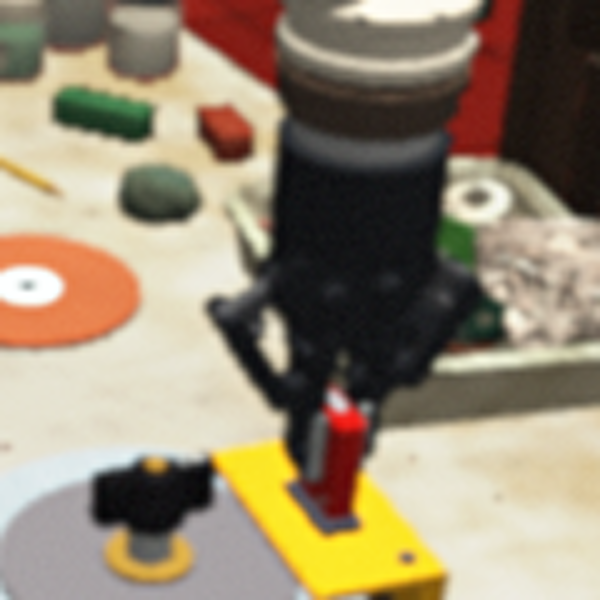

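View pics/w10.png

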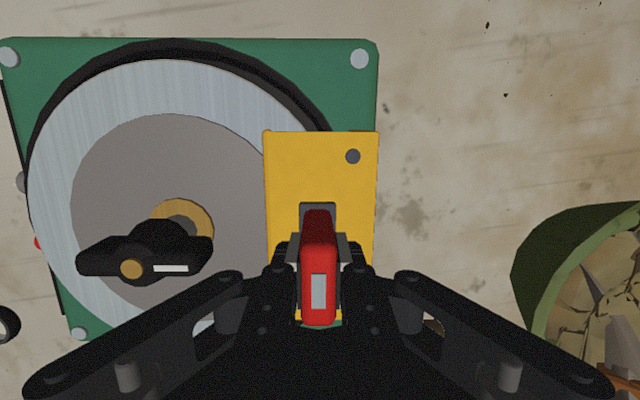

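The pictures show the shoulder flat on the guard. The TCP is at exactly the predicted home height and the push is holding steady, so I'm handing in.

```bash
python3 -c "
from h import *
print(bot.job_done())"; python3 go.py .6037 -.0095 .1065 -8
```

```text
the job is handed in; nothing more can be done
None
the job is handed in; nothing more can be done
```

I turned the lap by its wing nut until the notch lay under the window. Then I took the middle-sized key from the stand, pushed it home through the window and notch, and handed the job in at 14.4 s, still gripping and pushing it down.

- **Lap:** the last good measurement, from the wrist camera before I fetched the key, put it about 0.3° (0.005 rad) off zero, within the 0.05 rad limit.
- **Key:** the pictures show the shoulder flat on the guard. The tool stopped at 0.1066 m against a predicted home height of 0.1065 m. The tool was tilted 0.44° and turned within 0.1° of the machine axis I measured.
- **Push and grip:** the net upward push on the wrist was about 14 N, which is more than the 7 N spring needs. Jaw opening was 14.8 mm on the 16 mm handle, with the grip set to 100 N.
- **Bystanders:** I moved nothing else on the bench that I know of. I compared no before and after positions for the disc, egg stone and slab.

**Checks that disagreed or could not be made:**
- A sideways force of about 6 N remained, so the blade is probably touching one wall of the window.
- The window position differed by 1–2 mm between cameras and the arm's own readings. I settled it by lining the blade up with the window in a single wrist picture.
- The jaws stopped at about 19 mm on the wing nut rather than its 14 mm bar, probably on its hub, but it turned without slipping.
- I could not read the plunger directly, so its depth is inferred from the key's height and the push.

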